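Key a dial ring onto its locating pin and press it home on a safe door

ROBOT

A 7-joint arm with a two-finger parallel gripper is mounted at the origin on the work surface. World frame = base frame: x ahead of the robot, y to its left, z up, the work surface at z = 0. Lengths are in m, angles in rad, forces in N, time in s.
With the tool pointing down it reaches from about 0.425 to 0.925 m from the base axis. Payload 6.8 kg.
Tool frame: the origin (TCP) lies between the finger pads; the fingertips stand 14 mm ahead of it and the grasp point (between the pads) lies 5 mm behind it; z points along the fingers, y is the direction in which the jaws open and shut (so a half turn about z gives the same grasp; the last joint's range is limited). The gripper opens to 85 mm and grips with 20 to 120 N. Pads are 22 mm wide; open, the fingers measure 114 mm over their backs; the gripper's body (76 mm by 85 mm) begins 54 mm behind the grasp point. The pads swing forward as they close: fully open they stand 13 mm farther back than shut.
Start: joints at [-1.381, 0.477, 0.022, 1.555, -0.011, 1.109, -0.083], TCP at [0.198, 0.645, 0.245] pointing down, gripper open.
Joint ranges: [-2.96, 2.96], [-0.34, 2.1], [-1.41, 1.46], [0.24, 2.44], [-1.37, 4.51], [0.17, 1.92], [-2.96, 2.96]. Speed limits (rad/s): [2.39, 2.39, 3.14, 3.14, 3.14, 3.14, 3.14].

INTERFACE

Orientations are given as a unit quaternion [w, x, y, z].
In Python, from station import bot gives the robot as it stands.
- The arm moves only by the shell command python3 -m crank 'ROWS' [FORCE]. ROWS is JSON, a list of rows, each a list of 3 entries, a list of its own where there are three numbers: the shift along the tool's x, y, z in m, then the turn, a rotation vector about the tool's x, y, z in degrees, then the finger opening in m, from 0 to 0.0854. A call has 1 to 10 rows; each row shifts and turns the commanded pose from where the row before left it, along the tool's axes as they then stand; what a row does not reach is not made up. A row lasts 1/8 s, in which the tool goes at most 62.5 mm and 10.7 degrees, less where a joint would pass 70% of its speed; a pose out of reach is approached as far as the arm can. A call is refused whole if a number of a shift passes 0.0625 or a number of a turn 10.7, either way. A call with a gripper value outside its range is refused whole. The fingers move at their own pace and stop on an object; FORCE is the grip in N (left out, the last holds). Time passes only in rows, so rows that do not move let the fingers close. It gives the time, the measured TCP pose, the force and the opening at its end, in the units of the state.
- bot.get_obs(): the state, without advancing time (a new reading comes with each control period).
- bot.read_camera(name): name is "scene" or "top" or "wrist"; returns (picture, depth): 384x512x3 uint8, red, green, blue; 384x512 float32, m along the optical axis (not along the pixel's ray), 0 where there is no reading.
- bot.calibration(name): a dict with "fx", "fy", "cx", "cy" (pixels), "extrinsics" (4x4, takes a point from camera to world coordinates). Camera axes: x right, y down, z forward; pixel columns grow to the right and rows downward; lengths in m; the calibration is good to about 2 mm. A picture is of the moment at which its call begins: read the wrist's pose just before it. calibration takes no time and is no camera call; for the wrist camera it gives the pose at the moment of the call.
- bot.hand_in(): hands the job in, once; it reports no verdict.
The state is a dict: "t": time; "q": joint angles; "joint_vel": joint speeds; "joint_torque": joint torques, N m; "eef_pos": TCP position; "tool_rot": TCP orientation; "contact_force": force on the tool from outside, world axes, zero at the start; "torque": the same for the moment, N m; "gripper_width": opening from 0.0 (shut) to 1.0 (fully open).
Only numpy, scipy, OpenCV 4.12 (cv2) and the standard library are available. Lean on these libraries where they do the work, as an engineer would, in place of code of your own. Each camera call takes 0.05 s, during which the arm holds its last target.

TASK

The steel dial ring on the safe door has been set down out of register and stands proud. With your fingertips, push it round on its spigot until the notch in its rim is over the locating pin, then press it down until it is fully seated on its mounting plate. Do not lift the ring, leave the lock cylinder, battery tray, tester probe and dial where they are, and finish clear of everything.

Things in the scene. Friction and masses are not known exactly. Their poses are not given: they have to be found in the camera images.
- safe_door: grey steel safe door, face up on wooden bearers, fixed to the counter; face 55 mm above the counter. Origin on the counter (z = 0) straight under the dial axis, z up; the panel runs from x -100 to +120 mm and y -200 to +100 mm in its frame. At x -35, y -135 mm is the handle's rose, 48 mm across, with a square spindle up to 73 mm above the counter
- seat (a point): point on the dial axis, on top of the round mounting plate (128 mm across) on the door's face: the seat, 58 mm above the counter, that the ring must come down on. A round spigot 47 mm across rises here to 78 mm above the counter, and a brass spindle 8 mm across to 92 mm
- pin (a point): top of the steel locating pin: 12 mm across, round nose, fixed, standing 7 mm above the seat (top 65 mm above the counter), 54 mm from the dial axis towards the door's -x. While the ring is out of register the pin's inner half is hidden under the ring's rim and its outer half shows beside it
- ring_top (a point): the steel dial ring's centre, in its top face: ring 108 mm across, 48 mm bore round the spigot, 8 mm thick, 350 g. It starts level with its top face 73.5 mm above the counter (underside 7.5 mm above the seat); seated it is at 66 mm. An O-ring holds it at any height and angle it is left: about 2.5 N at the hood turns it, about 7 N pushes it down
- notch (a point): centre of the notch, 54 mm from the ring's centre, at the height of the ring's top face. The notch is a straight-sided slot through the full thickness, 15 mm wide, open at the rim and 7.5 mm deep; it fits over the pin with 1.5 mm to spare on each side. Seated, this point is straight above the pin
- hood (a point): top of the hood, at its middle: a raised arc on the ring's top face straight across from the notch, 12 mm high, from 38 to 53 mm from the ring's centre, reaching 28 degrees (0.49 rad) to each side of its middle, with upright ends that a fingertip can push against
- dial_ring (a joint): turn of the ring about the dial axis, rad, counter-clockwise from above positive; 0 (or any whole turn, such as 6.283) has the notch over the pin. It can be turned either way, past whole turns
- dial_ring_drop (a joint): how far the ring has gone down the spigot from where it starts, m: 0 at the start, 0.0075 fully seated, negative if lifted. Unless the notch is over the pin, the ring stops on the pin's nose after 0.5 to 2 mm
- lock_cylinder: loose brass lock cylinder standing on the door's face, 36 mm across and 34 mm high, origin at the centre of its underside
- battery_tray: loose open black plastic battery tray with four bays on the counter, 98 x 64 x 18 mm, origin at the centre of its underside, long side along its x
- probe: loose green tester probe lying on the counter, 150 mm long and 15 mm across, along its x with the steel needle to +x, origin underneath, about its middle
- dial: loose black dial with a skirt and a knurled grip lying on the counter, 68 mm across and 30 mm high, origin at the centre of its underside

How it is judged:
By the outcome, as a careful person would: the job done as asked, in the order asked, and still so for the second after the job is handed in, with the robot touching nothing.
It also fails if it takes over 64 s, if anything falls off the work surface, if the arm or the gripper's body presses on something with over 40 N, if the wrist force passes 120 N, or if a joint passes its speed limit or range.

## Working session

There is one attempt and no reset: what is moved stays moved. The work goes in short steps, Python scripts to look and compute and a shell command to move; the robot and the scene stay as the last step left them, time stands still between calls to the robot, and variables do not carry over. Pictures are saved under pics/ and viewed, and the job is handed in when it is done.

```bash
mkdir -p pics; ls; python3 - <<'E'
from station import bot
import cv2,numpy as np
o=bot.get_obs();print({k:np.round(v,3) for k,v in o.items()})
for n in("top","scene"):
    p,d=bot.read_camera(n);cv2.imwrite(f"pics/{n}0.png",p[:,:,::-1]);np.save(f"{n}0.npy",d)
    c=bot.calibration(n);print(n,c["fx"],c["cx"],c["cy"],np.round(c["extrinsics"],3))
E
```

```text
pics
{'t': np.float64(0.0), 'q': array([-1.381,  0.478,  0.022,  1.556, -0.012,  1.109, -0.083]), 'joint_vel': array([ 0.   ,  0.001, -0.   , -0.001, -0.001,  0.001,  0.001]), 'joint_torque': array([ 1.0000e-03, -5.9644e+01,  1.6080e+00, -2.8119e+01,  1.3000e-02,
        9.0000e-03, -0.0000e+00]), 'eef_pos': array([0.198, 0.645, 0.244]), 'tool_rot': array([-0.   ,  0.148,  0.989, -0.001]), 'contact_force': array([-0.184,  0.209,  0.859]), 'torque': array([-0.025, -0.029, -0.002]), 'gripper_width': np.float64(1.003)}
top 361.75815642777985 250.81523809893582 194.80353366039753 [[-0.023 -0.995  0.097  0.492]
 [-1.     0.021 -0.019  0.057]
 [ 0.017 -0.097 -0.995  1.157]
 [ 0.     0.     0.     1.   ]]
scene 363.76974256719546 257.57253006117816 195.57597913421873 [[-0.165  0.695 -0.7    1.248]
 [ 0.986  0.118 -0.115  0.14 ]
 [ 0.003 -0.709 -0.705  0.724]
 [ 0.     0.     0.     1.   ]]
```

View pics/top0.png

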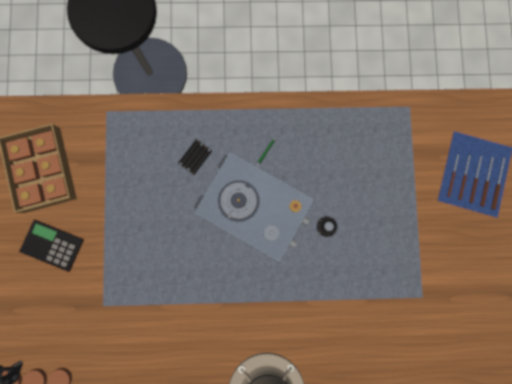

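View pics/scene0.png

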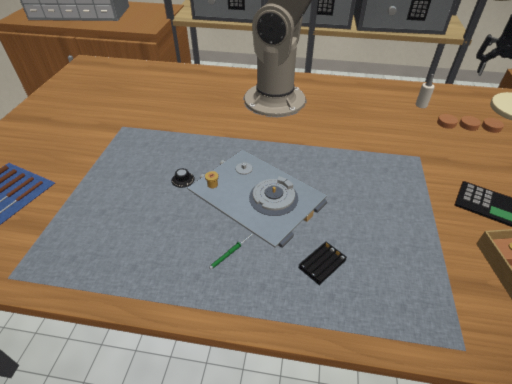

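```bash
python3 - <<'E'
import cv2
a=cv2.imread("pics/top0.png")[145:270,175:345];cv2.imwrite("pics/top0c.png",cv2.resize(a,None,fx=4.6,fy=4.6,interpolation=cv2.INTER_CUBIC))
a=cv2.imread("pics/scene0.png")[145:250,185:335];cv2.imwrite("pics/scene0c.png",cv2.resize(a,None,fx=5,fy=5,interpolation=cv2.INTER_CUBIC))
E
```

```text
(no output)
```

View pics/top0c.png

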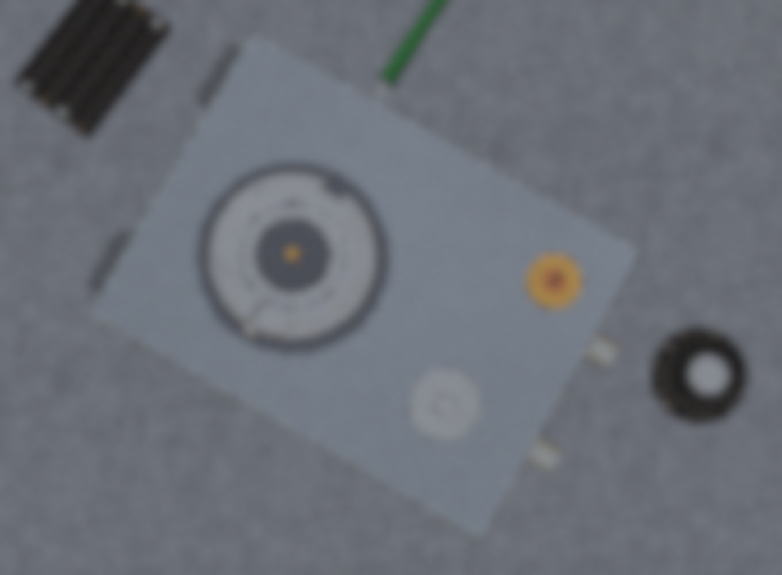

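View pics/scene0c.png

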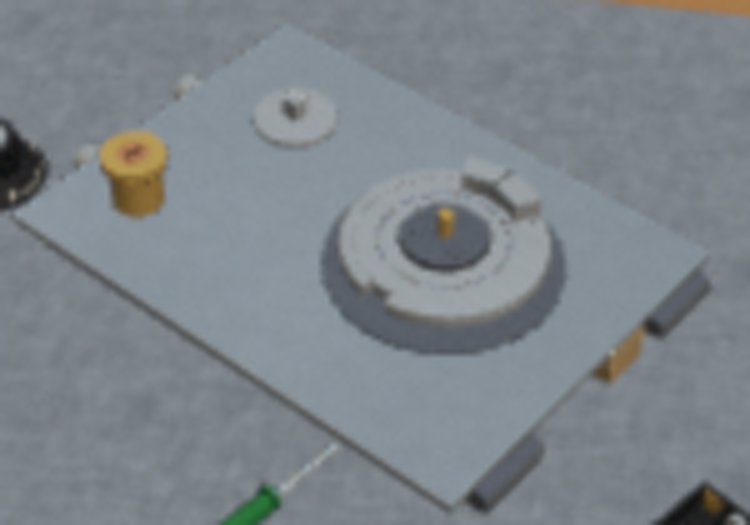

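```bash
cat > h.py <<'E'
import numpy as np,cv2
from station import bot
from scipy.spatial.transform import Rotation as R
def ray(c,u,v,z):
    E=np.array(c["extrinsics"]);d=E[:3,:3]@np.array([(u-c["cx"])/c["fx"],(v-c["cy"])/c["fy"],1.]);o=E[:3,3]
    return o+d*(z-o[2])/d[2]
def proj(c,p):
    E=np.array(c["extrinsics"]);q=E[:3,:3].T@(np.array(p)-E[:3,3]);return c["fx"]*q[0]/q[2]+c["cx"],c["fy"]*q[1]/q[2]+c["cy"]
def pose():
    o=bot.get_obs();q=o["tool_rot"];Rm=R.from_quat([q[1],q[2],q[3],q[0]]).as_matrix();return np.array(o["eef_pos"]),Rm,o
def go(target,yaw_y=None):
    """print tool-frame shift to target and yaw turn so tool y points at world angle yaw_y (mod 180), deg"""
    p,Rm,o=pose();print("tool shift mm",np.round(Rm.T@(np.array(target)-p)*1000,1),"toolY ang",np.degrees(np.arctan2(Rm[1,1],Rm[0,1])).round(2),"t",o["t"])
E
python3 - <<'E'
from h import *
c=bot.calibration("top");f=lambda x,y:(175+x/4.6-.4,145+y/4.6-.4)
for n,x,y,z in[("ring",292,256,.0735),("spindle",292,254,.092),("notch",336,186,.0735),("rose",445,404,.058),("cyl",555,281,.089),("cTL",247,35,.055),("cTR",635,247,.055),("cBR",480,535,.055),("cBL",94,310,.055)]:
    print(n,np.round(ray(c,*f(x,y),z),4))
p,Rm,o=pose();print(p,Rm.round(3))
w=bot.calibration("wrist");print((Rm.T@(np.array(w["extrinsics"])[:3,3]-p)).round(3),(Rm.T@np.array(w["extrinsics"])[:3,:3]).round(3),w["fx"])
E
```

```text
ring [0.582  0.0749 0.0735]
spindle [0.5817 0.0745 0.092 ]
notch [0.6274 0.0452 0.0735]
rose [ 0.4835 -0.0235  0.058 ]
cyl [ 0.5609 -0.0944  0.089 ]
cTL [0.7332 0.1026 0.055 ]
cTR [ 0.5847 -0.1534  0.055 ]
cBR [ 0.3977 -0.0443  0.055 ]
cBL [0.5505 0.2066 0.055 ]
[0.19792056 0.64479341 0.24443746] [[-0.956  0.293 -0.   ]
 [ 0.293  0.956 -0.002]
 [-0.    -0.002 -1.   ]]
[ 0.082 -0.    -0.129] [[ 0.    -0.949 -0.315]
 [ 1.     0.    -0.   ]
 [ 0.    -0.315  0.949]] 339.90283105477135
```

```bash
python3 -m crank '[[[-0.038,-0.031,0],[0,0,0],0.0854],[[-0.038,-0.031,0],[0,0,0],0.0854],[[-0.038,-0.031,0],[0,0,0],0.0854],[[-0.038,-0.031,0],[0,0,0],0.0854],[[-0.038,-0.031,0],[0,0,0],0.0854],[[-0.038,-0.031,0],[0,0,0],0.0854],[[-0.038,-0.031,0],[0,0,0],0.0854],[[-0.038,-0.031,0],[0,0,0],0.0854],[[-0.038,-0.031,0],[0,0,0],0.0854],[[-0.038,-0.031,0],[0,0,0],0.0854]]'
python3 -m crank '[[[-0.038,-0.031,0],[0,0,0],0.06],[[-0.038,-0.031,0],[0,0,0],0.06],[[-0.038,-0.031,0],[0,0,0],0.06],[[-0.04,0,0],[0,0,0],0.06],[[0,0,0],[0,0,8],0.06],[[0,0,0],[0,0,8],0.06],[[0,0,0],[0,0,0],0.06],[[0,0,0],[0,0,0],0.06]]'
python3 - <<'E'
from h import *
go([.582,.075,.245])
c=bot.calibration("wrist");p,d=bot.read_camera("wrist");cv2.imwrite("pics/w1.png",p[:,:,::-1]);np.save("w1.npy",d)
import pickle;pickle.dump(c,open("w1.pkl","wb"))
print(bot.get_obs()["contact_force"],bot.get_obs()["gripper_width"])
E
```

```text
t: 1.35
eef_pos: [0.4709, 0.2359, 0.2451]
tool_rot: [-0.0, 0.148, 0.989, -0.0]
contact_force: [0.8, 1.5, 0.8]
gripper_width: 0.998
t: 2.35
eef_pos: [0.5901, 0.1035, 0.2451]
tool_rot: [-0.0, 0.283, 0.959, -0.0]
contact_force: [-0.0, -0.0, 0.1]
gripper_width: 0.708
tool shift mm [ -8.7 -28.3   0.1] toolY ang 57.11 t 2.35
[1.07414541 0.0163012  0.28705367] 0.7018487005337215
```

View pics/w1.png

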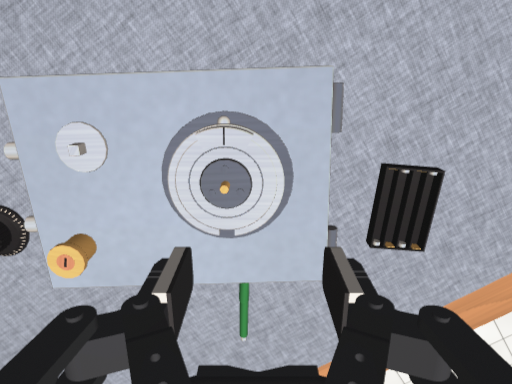

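```bash
python3 - <<'E'
import cv2
a=cv2.imread("pics/w1.png")[100:250,150:305];cv2.imwrite("pics/w1c.png",cv2.resize(a,None,fx=4,fy=4,interpolation=cv2.INTER_CUBIC))
E
```

```text
(no output)
```

View pics/w1c.png

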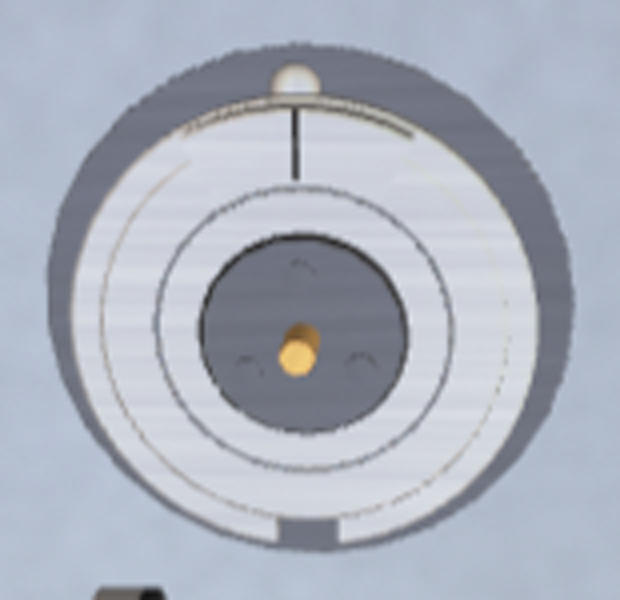

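```bash
python3 - <<'E'
from h import *
import pickle
c=pickle.load(open("w1.pkl","rb"))
f=lambda x,y:(150+(x+.5)/4-.5,100+(y+.5)/4-.5)
P={}
for n,x,y,z in[("spin",296,358,.092),("spigL",201,335,.078),("spigR",407,335,.078),("ringL",71,320,.0735),("ringR",537,335,.0735),("ringB",308,547,.0735),("notL",277,530,.0735),("notR",338,530,.0735),("hoodout",295,112,.0855),("hoodin",295,178,.0855),("pinL",272,86,.062),("pinR",320,86,.062),("ringTop?",295,97,.0735)]:
    P[n]=ray(c,*f(x,y),z);print(n,np.round(P[n]*1e3,1))
# circle fit of the plate outer edge & ring by edge points: ring colour mask
im=cv2.imread("pics/w1.png");g=im[100:250,150:305].astype(int).sum(2)/3
m=(g>185).astype(np.uint8)
cs,_=cv2.findContours(m,cv2.RETR_EXTERNAL,cv2.CHAIN_APPROX_NONE)
k=max(cs,key=cv2.contourArea)[:,0]
def fit(W):
    A=np.c_[2*W,np.ones(len(W))];s=np.linalg.lstsq(A,(W**2).sum(1),rcond=None)[0];return s[:2],np.sqrt(s[2]+s[:2]@s[:2])
k=k[k[:,1]>45];W=np.array([ray(c,x+150,y+100,.0735)[:2] for x,y in k])
for i in range(5):
    ce,r=fit(W);e=np.linalg.norm(W-ce,axis=1)-r;W=W[abs(e)<max(.0015,1.5*e.std())]
print("ring",ce*1e3,r*1e3,len(W))
a=lambda p,q=ce:np.degrees(np.arctan2(*(p[:2]-q)[::-1]))
for n in("spin",):print(n,P[n]-np.r_[ce,0])
nm=(P["notL"]+P["notR"])/2;pm=(P["pinL"]+P["pinR"])/2
print("notch",a(nm),"hood",a(P["hoodout"]),a(P["hoodin"]),"pin",a(pm),np.linalg.norm(pm[:2]-ce))
E
```

```text
spin [581.6  73.   92. ]
spigL [568.4  54.3  78. ]
spigR [593.8  93.6  78. ]
ringL [550.   29.8  73.5]
ringR [611.2 118.   73.5]
ringB [627.   43.   73.5]
notL [619.2  39.3  73.5]
notR [627.2  51.7  73.5]
hoodout [538.2 102.1  85.5]
hoodin [549.7  94.1  85.5]
pinL [532.   97.3  62. ]
pinR [537.8 106.4  62. ]
ringTop? [536.2 102.   73.5]
ring [590.76162435  68.70851861] 74.50896684518668 156
spin [-0.0091122   0.00428414  0.092     ]
notch -35.57319529579946 hood 147.62586979183433 148.2927847788726 pin 149.32214882685426 0.0649486555321707
```

```bash
python3 - <<'E'
from h import *
import pickle
c=pickle.load(open("w1.pkl","rb"));d=np.load("w1.npy");p,Rm,o=pose();E=np.array(c["extrinsics"])
v,u=np.mgrid[:384,:512];X=np.stack([(u-c["cx"])/c["fx"]*d,(v-c["cy"])/c["fy"]*d,d],-1)@E[:3,:3].T+E[:3,3]
T=(X-p)@Rm
for nm,s in(("L",(slice(240,310),slice(120,200))),("R",(slice(240,310),slice(315,390)))):
    t=T[s].reshape(-1,3);t=t[(d[s].reshape(-1)>0)&(t[:,2]<.05)];print(nm,len(t),"z max",np.percentile(t[:,2],[90,95,98,100]).round(4),"y",np.percentile(t[t[:,2]>-.02][:,1],[1,99]).round(4),"x",np.percentile(t[t[:,2]>-.02][:,0],[1,99]).round(4))
# panel edges: yaw via door mask height ~.055
m=(abs(X[...,2]-.055)<.006).astype(np.uint8);cs,_=cv2.findContours(m,cv2.RETR_EXTERNAL,cv2.CHAIN_APPROX_NONE);k=max(cs,key=cv2.contourArea)[:,0]
W=np.array([ray(c,x,y,.055)[:2] for x,y in k])
for ang in(60,-30):
  pass
def edge(sel):
    q=W[sel]; vx,vy,x0,y0=cv2.fitLine(q.astype(np.float32),cv2.DIST_HUBER,0,1e-4,1e-4).ravel();print(len(q),np.degrees(np.arctan2(vy,vx)).round(2),(x0,y0))
    ax=np.array([581,73.8])/1e3-[x0,y0];print(" dist of centre",abs(ax[0]*vy-ax[1]*vx))
edge((k[:,1]<80)&(k[:,0]>20)&(k[:,0]<325));edge((k[:,0]>320)&(k[:,1]>140)&(k[:,1]<220));edge((k[:,1]>275)&(k[:,0]>60)&(k[:,0]<150))
E
```

```text
L 2840 z max [0.0004 0.0035 0.0062 0.0094] y [-0.0439 -0.0303] x [-0.0088  0.0129]
R 2805 z max [0.0004 0.0034 0.006  0.0097] y [0.0292 0.0428] x [-0.0088  0.0129]
304 59.02 (np.float32(0.47422802), np.float32(0.08777375))
 dist of centre 0.09873696372006086
79 -30.9 (np.float32(0.6382156), np.float32(0.1547206))
 dist of centre 0.0988177816626303
90 59.29 (np.float32(0.6107139), np.float32(-0.10755469))
 dist of centre 0.11816275705819038
```

```bash
python3 - <<'E'
from h import *
go([.5434,.0985,.0867])
E
```

```text
tool shift mm [ 36.5 -29.5 158.5] toolY ang 57.07 t 2.4
```

```bash
python3 -m crank '[[[0.0365,-0.0295,0.02],[0,0,0.4],0.054],[[0,0,0.04],[0,0,0],0.054],[[0,0,0.04],[0,0,0],0.054],[[0,0,0.04],[0,0,0],0.054],[[0,0,0.005],[0,0,0],0.054],[[0,0,0],[0,0,0],0.054]]'
python3 - <<'E'
from h import *
go([.5434,.0985,.0867])
c=bot.calibration("wrist");p,d=bot.read_camera("wrist");cv2.imwrite("pics/w2.png",p[:,:,::-1])
E
```

```text
t: 3.15
eef_pos: [0.5441, 0.0985, 0.1011]
tool_rot: [0.0, 0.288, 0.958, 0.0]
contact_force: [1.2, -0.0, 0.8]
gripper_width: 0.638
tool shift mm [ 0.6 -0.4 14.4] toolY ang 56.56 t 3.15
```

View pics/w2.png

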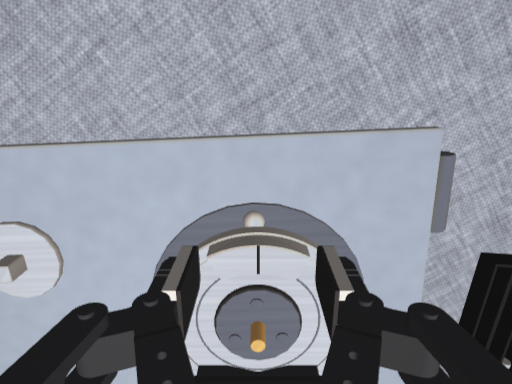

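```bash
python3 -m crank '[[[0.0005,0,0.007],[0,0,0],0.054],[[0,0,0.004],[0,0,0],0.054],[[0,0,0.003],[0,0,0],0.054],[[0,0,0],[0,0,0],0.054]]'; python3 -m crank '[[[0,0.003,0],[0,0,2],0.054],[[-0.0003,0.004,0],[0,0,5],0.054],[[-0.0003,0.004,0],[0,0,5],0.054],[[-0.0003,0.004,0],[0,0,5],0.054]]'
```

```text
t: 3.7
eef_pos: [0.543, 0.0988, 0.0861]
tool_rot: [-0.0, 0.288, 0.958, -0.0]
contact_force: [0.1, -0.8, 0.6]
gripper_width: 0.633
t: 4.2
eef_pos: [0.5532, 0.1091, 0.0863]
tool_rot: [-0.0, 0.428, 0.904, -0.001]
contact_force: [-0.3, -2.8, -0.2]
gripper_width: 0.633
```

```bash
python3 -m crank '[[[-0.0006,0.007,0],[0,0,9],0.054],[[-0.0006,0.007,0],[0,0,9],0.054],[[-0.0006,0.007,0],[0,0,9],0.054],[[-0.0005,0.007,0],[0,0,9],0.054],[[-0.0005,0.007,0],[0,0,9],0.054]]'
python3 -c "
from h import *
p,Rm,o=pose();r=p[:2]-[.581,.0738];print(np.linalg.norm(r),np.degrees(np.arctan2(r[1],r[0])),np.degrees(np.arctan2(Rm[1,1],Rm[0,1]))+90,o['q'].round(2))"
```

```text
t: 4.82
eef_pos: [0.5855, 0.1196, 0.0861]
tool_rot: [-0.0, 0.742, 0.67, -0.001]
contact_force: [-1.8, -1.2, 0.5]
gripper_width: 0.629
0.04603446011396645 84.37918160837661 84.17502566078772 [-0.73  0.61  0.58  1.9  -0.47  0.77  0.01]
```

```bash
python3 -m crank '[[[-0.0008,0.007,0],[0,0,9],0.054],[[-0.0008,0.007,0],[0,0,9],0.054],[[-0.0006,0.007,0],[0,0,9],0.054],[[-0.0005,0.007,0],[0,0,9],0.054],[[-0.0005,0.007,0],[0,0,9],0.054]]'
python3 -c "
from h import *
p,Rm,o=pose();r=p[:2]-[.581,.0738];print(np.linalg.norm(r),np.degrees(np.arctan2(r[1],r[0])),np.degrees(np.arctan2(Rm[1,1],Rm[0,1]))+90,o['q'].round(2))"
```

```text
t: 5.45
eef_pos: [0.6158, 0.105, 0.0861]
tool_rot: [-0.001, 0.942, 0.336, -0.001]
contact_force: [-1.3, 2.1, -0.3]
gripper_width: 0.633
0.046716394741138374 41.88888554819221 39.25348707557232 [-0.8   0.72  0.77  1.84 -0.66  0.86 -0.59]
```

```bash
python3 -m crank '[[[-0.0012,0.0075,0],[0,0,9],0.054],[[-0.0012,0.0075,0],[0,0,9],0.054],[[-0.0009,0.0075,0],[0,0,9],0.054],[[-0.0006,0.007,0],[0,0,9],0.054],[[-0.0005,0.007,0],[0,0,9],0.054]]'
python3 -c "
from h import *
p,Rm,o=pose();r=p[:2]-[.581,.0738];print(np.linalg.norm(r),np.degrees(np.arctan2(r[1],r[0])),np.degrees(np.arctan2(Rm[1,1],Rm[0,1]))+90,o['q'].round(2))"
```

```text
t: 6.08
eef_pos: [0.6282, 0.073, 0.0864]
tool_rot: [-0.002, 0.999, -0.049, 0.002]
contact_force: [6.2, 7.5, -3.2]
gripper_width: 0.635
0.047184855348737544 -0.9901257625675047 -5.612486882618384 [-0.84  0.82  0.95  1.83 -0.83  0.94 -1.18]
```

```bash
python3 - <<'E'
from h import *
go([.6247,.0629,.0865])
c=bot.calibration("wrist");p,d=bot.read_camera("wrist");cv2.imwrite("pics/w3.png",p[:,:,::-1]);print(bot.get_obs()["contact_force"])
E
```

```text
tool shift mm [-2.5 10.4 -0.1] toolY ang -95.61 t 6.075
[ 5.40610793  5.48648678 -0.91678804]
```

View pics/w3.png

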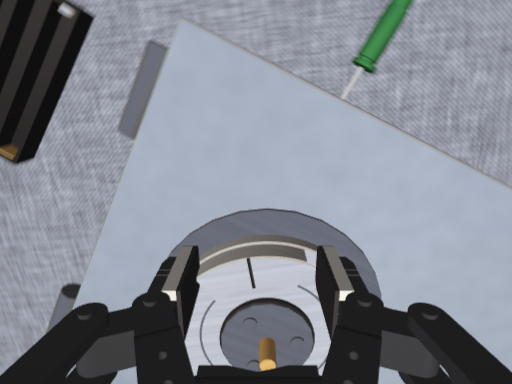

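```bash
python3 -m crank '[[[-0.002,0.005,0],[0,0,4],0.054],[[-0.0005,0.005,0],[0,0,4],0.054],[[-0.0005,0.006,0],[0,0,4],0.054],[[-0.0005,0.006,0],[0,0,4],0.054]]'
python3 - <<'E'
from h import *
p,Rm,o=pose();r=p[:2]-[.581,.0738];print(np.linalg.norm(r),np.degrees(np.arctan2(r[1],r[0])),np.degrees(np.arctan2(Rm[1,1],Rm[0,1]))+90,o['q'].round(2))
c=bot.calibration("wrist");p,d=bot.read_camera("wrist");cv2.imwrite("pics/w4.png",p[:,:,::-1]);print(bot.get_obs()["contact_force"])
E
```

```text
t: 6.62
eef_pos: [0.6203, 0.0497, 0.0869]
tool_rot: [-0.001, 0.982, -0.187, 0.002]
contact_force: [5.2, 3.6, -0.1]
gripper_width: 0.635
0.046068390735698746 -31.563383413746642 -21.527106898245677 [-0.85  0.84  1.01  1.86 -0.88  0.97 -1.38]
[3.03970936 1.4548492  0.43147872]
```

View pics/w4.png

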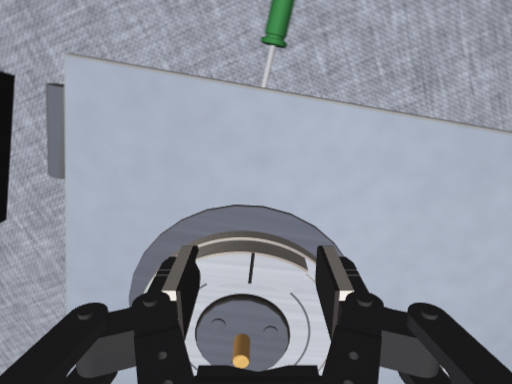

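```bash
python3 - <<'E'
import cv2
a=cv2.imread("pics/w4.png")[225:375,180:335];cv2.imwrite("pics/w4c.png",cv2.resize(a,None,fx=4,fy=4,interpolation=cv2.INTER_CUBIC))
E
```

```text
(no output)
```

View pics/w4c.png

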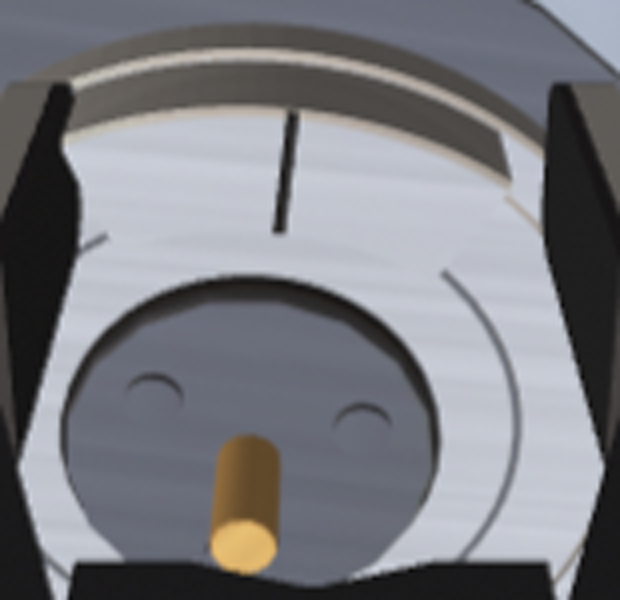

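```bash
cat >> h.py <<'E'
def ang(c,f,a,b,s):
    A=ray(c,*f(*a),.0855);B=ray(c,*f(*b),.0855);S=ray(c,*f(*s),.092)
    g=lambda v:np.degrees(np.arctan2(v[1],v[0])).round(2)
    print("A",A.round(4),"B",B.round(4),"spindle",S.round(4),"line",g(A-B),"A-S",g(A-S),"B-S",g(B-S))
E
python3 - <<'E'
from h import *
f=lambda x,y:(180+(x+.5)/4-.5,225+(y+.5)/4-.5)
ang(bot.calibration("wrist"),f,(293,112),(280,232),(244,547))
go([.581+.045*np.cos(np.radians(-31)),.0738+.045*np.sin(np.radians(-31)),.0867])
E
```

```text
A [0.6282 0.0466 0.0855] B [0.6149 0.0535 0.0855] spindle [0.5815 0.0714 0.092 ] line -27.49 A-S -27.99 B-S -28.19
tool shift mm [-0.8 -2.   0.2] toolY ang -111.75 t 6.675
```

```bash
python3 -m crank '[[[0,-0.002,0],[0,0,0],0.054],[[0,0,0],[0,0,0],0.054],[[0,0,-0.02],[0,0,0],0.054],[[-0.01,0,-0.05],[0,0,2],0.054],[[-0.016,0,-0.05],[0,0,3],0.054],[[-0.01,0,-0.04],[0,0,3],0.054],[[0,0,0],[0,0,0],0.054],[[0,0,0],[0,0,0],0.054]]'
python3 - <<'E'
from h import *
import pickle
c=bot.calibration("wrist");p,d=bot.read_camera("wrist");cv2.imwrite("pics/w5.png",p[:,:,::-1]);pickle.dump(c,open("w5.pkl","wb"))
a=p[80:260,150:350,::-1];cv2.imwrite("pics/w5c.png",cv2.resize(a,None,fx=4,fy=3.3,interpolation=cv2.INTER_CUBIC) if 0 else cv2.resize(a,(660,594),interpolation=cv2.INTER_CUBIC))
E
```

```text
t: 7.68
eef_pos: [0.5853, 0.0639, 0.2464]
tool_rot: [-0.0, 0.967, -0.254, -0.0]
contact_force: [0.5, 0.8, -0.8]
gripper_width: 0.632
```

View pics/w5.png

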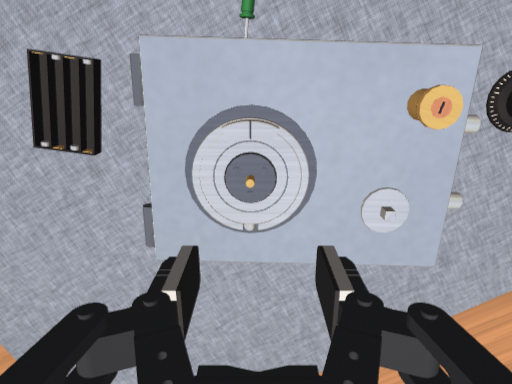

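View pics/w5c.png

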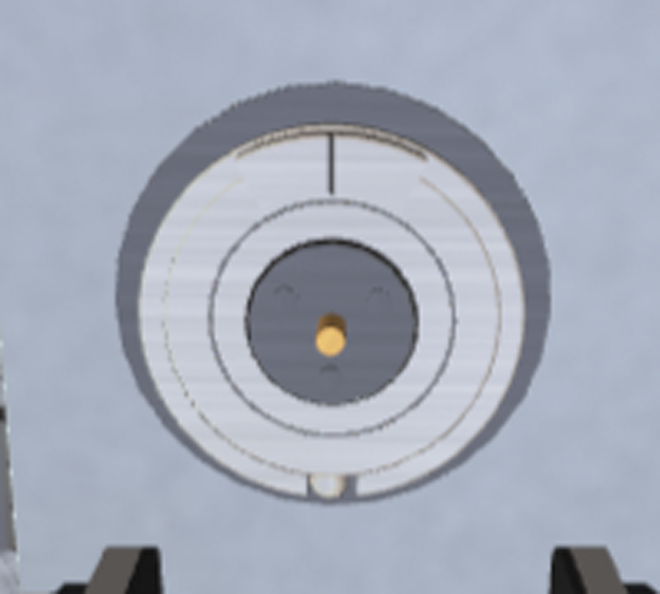

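```bash
python3 - <<'E'
import cv2
a=cv2.imread("pics/w5.png")[215:240,225:275];cv2.imwrite("pics/w5n.png",cv2.resize(a,None,fx=14,fy=14,interpolation=cv2.INTER_CUBIC))
g=cv2.cvtColor(a,cv2.COLOR_BGR2GRAY)
for r in range(8,17):print(215+r,g[r,12:40])
E
```

```text
223 [185 176 184 183 178 175 160 177 190 194 194 193 194 197 194 192 187 180
 172 171 171 172 179 180 186 180 193 186]
224 [198 198 198 196 185 174 125 168 188 195 195 194 196 201 193 181 163 141
 123 127 132 160 186 191 200 200 200 200]
225 [200 200 200 200 200 188 125 187 195 200 199 199 203 206 198 184 159 127
 106 116 124 168 201 201 201 201 201 201]
226 [204 204 203 204 204 191 119 171 199 199 199 198 202 207 200 188 163 130
 108 116 128 179 203 204 203 204 204 204]
227 [205 205 205 205 205 192 109 139 194 199 198 199 202 206 201 189 163 126
 106 114 129 186 205 206 205 206 205 205]
228 [189 202 202 205 205 192 106 122 169 198 198 199 202 204 197 182 152 112
 109 113 129 185 204 205 204 200 195 186]
229 [143 158 164 168 178 175 110 114 132 164 185 196 200 200 187 173 117 109
 113 113 123 167 181 175 170 159 149 140]
230 [111 112 119 121 132 135 111 111 113 120 142 156 164 160 146 139 103 111
 112 112 115 130 136 128 124 117 111 111]
231 [143 141 131 122 120 111 111 112 112 112 112 116 122 117 112 112 112 113
 112 112 112 112 112 113 114 123 125 136]
```

View pics/w5n.png

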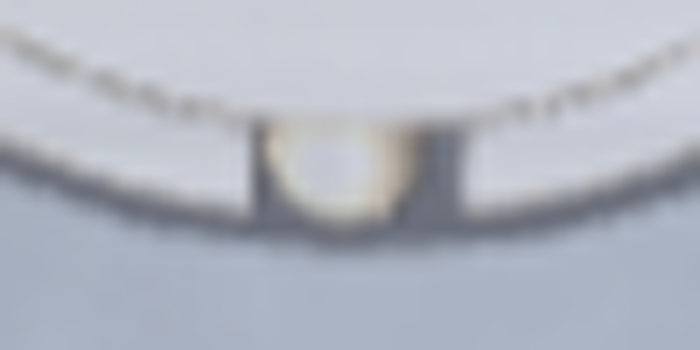

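```bash
python3 - <<'E'
from h import *
import pickle
c=pickle.load(open("w5.pkl","rb"))
s=1/3.3;f=lambda x,y:(150+(x+.5)*s-.5,80+(y+.5)*s-.5)
sp=(ray(c,*f(247,321),.0735)+ray(c,*f(417,321),.0735))/2
rg=(ray(c,*f(139,312),.0735)+ray(c,*f(525,312),.0735))/2
S=ray(c,*f(330,341),.092);print("bore",sp,"ring",rg,"spin",S)
g=lambda v:np.degrees(np.arctan2(v[1],v[0])).round(2)
N=ray(c,250.05,227,.0735);
for u in(248.6,249):
  P=ray(c,u,226,.063)
  for ce in(sp,rg,S):print(u,"notch",g(N-ce),"pin",g(P-ce),"diff",g(N-ce)-g(P-ce))
A=ray(c,*f(331,134),.0855);B=ray(c,*f(331,193),.0855);print("hood",g(A-sp),g(B-sp),g(A-S),g(A-B))
# lines: hood centre line to notch
print("A->N",g(A-N), np.linalg.norm(A-N))
E
```

```text
bore [0.58192121 0.07255708 0.0735    ] ring [0.58418596 0.07125795 0.0735    ] spin [0.58190046 0.07276333 0.092     ]
248.6 notch 149.98 pin 148.24 diff 1.7399999999999807
248.6 notch 149.99 pin 148.32 diff 1.670000000000016
248.6 notch 150.17 pin 148.41 diff 1.759999999999991
249 notch 149.98 pin 148.66 diff 1.3199999999999932
249 notch 149.99 pin 148.73 diff 1.2600000000000193
249 notch 150.17 pin 148.83 diff 1.339999999999975
hood -29.77 -29.75 -29.95 -29.81
A->N -29.89 0.10420611213594223
```

```bash
python3 - <<'E'
from h import *
go([.6206,.0510,.0867])
E
```

```text
tool shift mm [ 37.5  -6.3 159. ] toolY ang -119.44 t 7.725
```

```bash
python3 -m crank '[[[0.0375,-0.0063,0.03],[0,0,0],0.054],[[0,0,0.05],[0,0,0],0.054],[[0,0,0.05],[0,0,0],0.054],[[0,0,0.012],[0,0,0],0.054],[[0,0,0],[0,0,0],0.054]]'
python3 - <<'E'
from h import *
go([.6206,.0510,.0867])
c=bot.calibration("wrist");p,d=bot.read_camera("wrist");cv2.imwrite("pics/w6.png",p[:,:,::-1])
E
```

```text
t: 8.35
eef_pos: [0.6212, 0.0504, 0.1042]
tool_rot: [0.001, 0.967, -0.255, -0.0]
contact_force: [0.8, -0.6, 0.5]
gripper_width: 0.631
tool shift mm [-0.8 -0.3 17.5] toolY ang -119.49 t 8.35
```

View pics/w6.png

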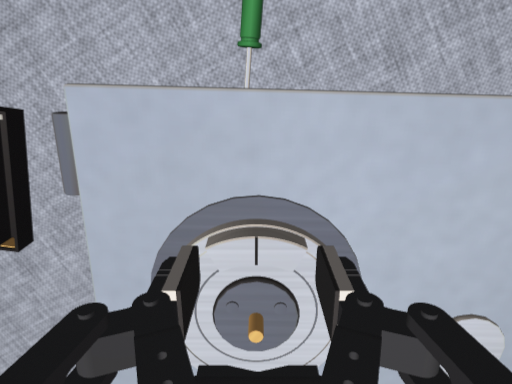

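```bash
python3 -m crank '[[[-0.0005,0,0.009],[0,0,0],0.054],[[0,0,0.006],[0,0,0],0.054],[[0,0,0.0025],[0,0,0],0.054],[[0,0.001,0],[0,0,0],0.054],[[0,0,0],[0,0,0],0.054]]'; for i in 1; do python3 -m crank '[[[0,0.001,0],[0,0,0.5],0.054],[[0,0,0],[0,0,0],0.054]]'; done; python3 -m crank '[[[0,0.0007,0],[0,0,0.5],0.054],[[0,0,0],[0,0,0],0.054]]'
```

```text
t: 9.02
eef_pos: [0.6205, 0.0501, 0.087]
tool_rot: [-0.0, 0.967, -0.254, 0.0]
contact_force: [-0.1, -0.5, 0.2]
gripper_width: 0.627
t: 9.28
eef_pos: [0.62, 0.0494, 0.0869]
tool_rot: [-0.0, 0.966, -0.259, 0.0]
contact_force: [0.2, -0.4, -0.4]
gripper_width: 0.631
t: 9.52
eef_pos: [0.6198, 0.0493, 0.0868]
tool_rot: [-0.0, 0.965, -0.263, 0.0]
contact_force: [0.3, 1.6, 0.7]
gripper_width: 0.632
```

```bash
python3 -m crank '[[[0,0.0008,0],[0,0,0.5],0.054],[[0,0,0],[0,0,0],0.054]]'; python3 -m crank '[[[0,0.0006,0],[0,0,0.5],0.054],[[0,0,0],[0,0,0],0.054]]'
```

```text
t: 9.78
eef_pos: [0.6194, 0.0483, 0.0869]
tool_rot: [-0.0, 0.964, -0.267, 0.0]
contact_force: [1.5, 2.8, 0.7]
gripper_width: 0.629
t: 10.02
eef_pos: [0.6191, 0.0476, 0.0869]
tool_rot: [-0.0, 0.963, -0.271, 0.0]
contact_force: [2.7, 1.7, 0.6]
gripper_width: 0.631
```

```bash
python3 -m crank '[[[0,-0.002,0],[0,0,0],0.054],[[0,0,0],[0,0,0],0.054],[[0,0,-0.02],[0,0,0],0.054],[[-0.01,0,-0.05],[0,0,0],0.054],[[-0.016,0.004,-0.05],[0,0,0],0.054],[[-0.01,0.004,-0.04],[0,0,0],0.054],[[0,0,0],[0,0,0],0.054],[[0,0,0],[0,0,0],0.054]]'
python3 - <<'E'
from h import *
import pickle
c=bot.calibration("wrist");p,d=bot.read_camera("wrist");cv2.imwrite("pics/w7.png",p[:,:,::-1]);pickle.dump(c,open("w7.pkl","wb"))
a=cv2.imread("pics/w7.png")
cv2.imwrite("pics/w7c.png",cv2.resize(a[80:260,150:350],(660,594),interpolation=cv2.INTER_CUBIC))
cv2.imwrite("pics/w7n.png",cv2.resize(a[215:240,225:275],None,fx=14,fy=14,interpolation=cv2.INTER_CUBIC))
g=cv2.cvtColor(a,cv2.COLOR_BGR2GRAY)
for r in range(222,232):print(r,g[r,236:264])
E
```

```text
t: 11.02
eef_pos: [0.5847, 0.0613, 0.2469]
tool_rot: [-0.0, 0.963, -0.271, -0.0]
contact_force: [0.3, 0.8, -1.1]
gripper_width: 0.632
222 [201 203 203 203 203 203 203 203 203 203 203 203 203 203 203 203 203 204
 204 204 204 205 205 205 204 197 192 172]
223 [168 179 179 184 198 199 201 201 202 201 202 202 202 202 202 202 202 202
 202 200 199 194 181 175 191 169 181 182]
224 [176 183 181 167 168 160 164 173 189 192 193 193 193 194 194 192 185 176
 168 156 170 180 185 181 192 182 193 203]
225 [198 197 195 179 144 120 122 140 182 192 194 193 194 197 195 188 172 150
 122 121 180 190 199 200 199 200 200 200]
226 [199 200 199 192 144 114 112 121 186 199 199 196 199 204 204 193 177 150
 117 138 201 201 201 201 200 201 200 201]
227 [203 204 204 196 145 113 110 122 187 200 200 197 198 203 204 196 183 154
 120 149 204 204 204 204 203 203 203 203]
228 [204 204 204 196 145 113 112 121 162 199 199 198 199 204 204 196 181 150
 116 151 205 205 205 205 205 205 205 203]
229 [199 201 202 196 144 112 112 113 129 175 199 197 198 202 201 192 171 138
 115 150 204 204 204 199 194 185 175 168]
230 [155 164 165 168 135 112 111 112 114 134 172 194 198 198 192 176 140 121
 116 141 181 171 170 158 148 139 129 123]
231 [111 119 120 126 118 111 111 111 111 113 128 152 157 154 149 137 114 112
 113 122 135 126 125 117 111 111 111 111]
```

View pics/w7c.png

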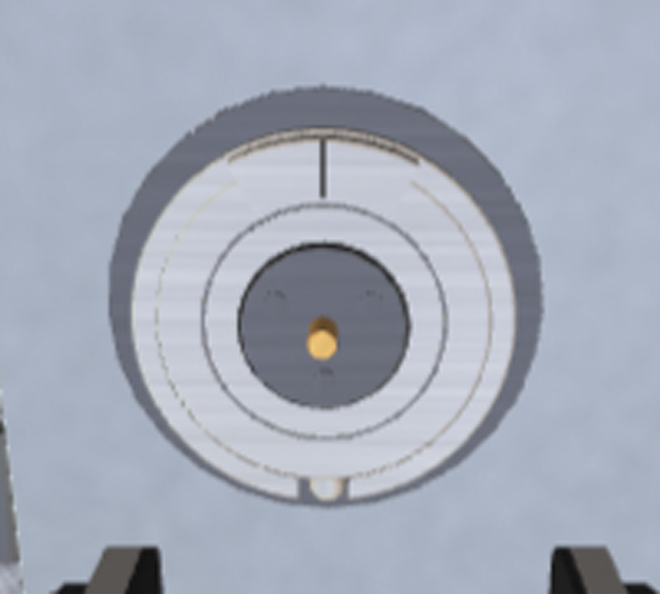

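View pics/w7n.png

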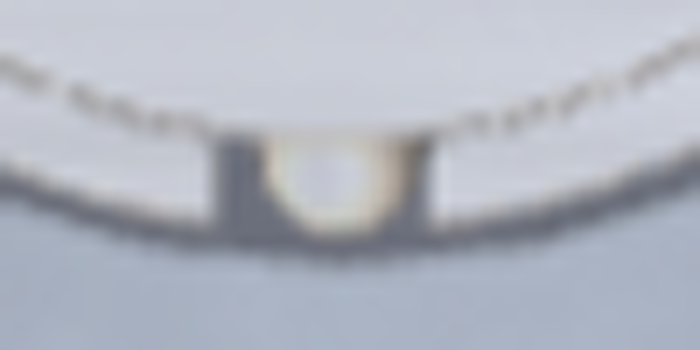

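```bash
python3 - <<'E'
from h import *
import pickle
g=lambda v:np.degrees(np.arctan2(v[1],v[0])).round(2)
s=1/3.3;f=lambda x,y:(150+(x+.5)*s-.5,80+(y+.5)*s-.5)
for n,un,up,sp,a,b in(("w5.pkl",250.05,248.6,(330,341),(331,134),(331,193)),("w7.pkl",247.5,248.4,(321,345),(322.5,140),(322.5,196))):
    c=pickle.load(open(n,"rb"));S=ray(c,*f(*sp),.092);N=ray(c,un,227.5,.0735);P=ray(c,up,226.5,.063);A=ray(c,*f(*a),.0855)
    ce=np.array([.5815,.0731,0])
    print("S",S.round(4),"notch",g(N-S),"pin",g(P-S),"hood",g(A-S),"A->N",g(N-A),"fixed-centre",g(N-ce),g(P-ce),"lateral mm",((N-P)[:2]@[np.cos(np.radians(58.7)),np.sin(np.radians(58.7))]*1e3).round(2), c["cx"])
E
```

```text
S [0.5819 0.0728 0.092 ] notch 150.17 pin 148.43 hood -29.95 A->N 150.11 fixed-centre 150.28 148.51 lateral mm -1.57 257.3283774641751
S [0.5819 0.0729 0.092 ] notch 148.03 pin 148.69 hood -32.22 A->N 147.9 fixed-centre 148.01 148.68 lateral mm 0.58 257.3283774641751
```

```bash
python3 - <<'E'
from h import *
go([.5817,.0730,.0855])
E
```

```text
tool shift mm [ -8.4  -8.5 160.8] toolY ang -121.47 t 11.075
```

```bash
python3 -m crank '[[[-0.010,-0.0085,0.03],[0,0,0],0.06],[[0,0,0.045],[0,0,0],0.06],[[0,0,0.045],[0,0,0],0.06],[[0,0,0.025],[0,0,0],0.06],[[0,0,0.01],[0,0,0],0.06],[[0,0,0],[0,0,0],0.06],[[0,0,0],[0,0,0],0.06]]'; python3 -c "
from h import *
go([.5808,.0735,.083])"; python3 -m crank '[[[0,0,0.003],[0,0,0],0.06],[[0,0,0.002],[0,0,0],0.06],[[0,0,0],[0,0,0],0.06]]'
```

```text
t: 11.95
eef_pos: [0.5816, 0.0735, 0.0927]
tool_rot: [-0.0, 0.963, -0.271, 0.001]
contact_force: [-0.0, 0.1, -0.1]
gripper_width: 0.702
tool shift mm [-0.7  0.4  9.7] toolY ang -121.48 t 11.95
t: 12.32
eef_pos: [0.5809, 0.0739, 0.0868]
tool_rot: [-0.0, 0.963, -0.271, -0.0]
contact_force: [0.1, 0.3, 0.9]
gripper_width: 0.702
```

```bash
python3 -m crank '[[[0,0,0.002],[0,0,0],0.06],[[0,0,0.0015],[0,0,0],0.06],[[0,0,0],[0,0,0],0.06]]';python3 -m crank '[[[0,0,0.001],[0,0,0],0.06],[[0,0,0],[0,0,0],0.06]]';python3 -m crank '[[[0,0,0.0015],[0,0,0],0.06],[[0,0,0],[0,0,0],0.06]]'
```

```text
t: 12.7
eef_pos: [0.5808, 0.0737, 0.0831]
tool_rot: [0.0, 0.963, -0.271, -0.0]
contact_force: [-0.1, 0.8, -0.6]
gripper_width: 0.704
t: 12.95
eef_pos: [0.581, 0.0737, 0.0825]
tool_rot: [-0.0, 0.963, -0.271, 0.0]
contact_force: [-1.4, 0.5, 2.1]
gripper_width: 0.703
t: 13.2
eef_pos: [0.581, 0.0737, 0.0811]
tool_rot: [-0.0, 0.963, -0.271, 0.0]
contact_force: [-1.8, 0.1, 5.1]
gripper_width: 0.704
```

```bash
for i in 1; do python3 -m crank '[[[0,0,0.0015],[0,0,0],0.06],[[0,0,0],[0,0,0],0.06]]'; done; python3 -m crank '[[[0,0,0.0015],[0,0,0],0.06],[[0,0,0],[0,0,0],0.06]]';python3 -m crank '[[[0,0,0.001],[0,0,0],0.06],[[0,0,0],[0,0,0],0.06]]'
```

```text
t: 13.45
eef_pos: [0.581, 0.0737, 0.0795]
tool_rot: [-0.0, 0.963, -0.271, 0.0]
contact_force: [-1.6, 0.8, 4.5]
gripper_width: 0.7
t: 13.7
eef_pos: [0.581, 0.0737, 0.078]
tool_rot: [-0.0, 0.963, -0.271, 0.0]
contact_force: [-2.1, 0.5, 5.8]
gripper_width: 0.702
t: 13.95
eef_pos: [0.581, 0.0737, 0.077]
tool_rot: [-0.0, 0.963, -0.271, 0.0]
contact_force: [-0.2, 0.7, 4.6]
gripper_width: 0.705
```

Past the pin's nose height (nearly 6 mm down). Continuing to the seat.

```bash
python3 -m crank '[[[0,0,0.0012],[0,0,0],0.06],[[0,0,0],[0,0,0],0.06]]'; python3 -m crank '[[[0,0,0.001],[0,0,0],0.06],[[0,0,0],[0,0,0],0.06]]';python3 -m crank '[[[0,0,0.0006],[0,0,0],0.06],[[0,0,0],[0,0,0],0.06]]'
```

```text
t: 14.2
eef_pos: [0.581, 0.0737, 0.0758]
tool_rot: [-0.0, 0.963, -0.271, 0.0]
contact_force: [-1.8, 0.8, 5.0]
gripper_width: 0.703
t: 14.45
eef_pos: [0.581, 0.0737, 0.075]
tool_rot: [-0.0, 0.963, -0.271, 0.0]
contact_force: [-1.9, 1.2, 7.7]
gripper_width: 0.703
t: 14.7
eef_pos: [0.581, 0.0737, 0.075]
tool_rot: [-0.0, 0.963, -0.271, -0.0]
contact_force: [-4.0, 1.9, 12.7]
gripper_width: 0.702
```

```bash
python3 -m crank '[[[0,0,0.0012],[0,0,0],0.06],[[0,0,0],[0,0,0],0.06]]'; python3 -m crank '[[[0,0,-0.003],[0,0,0],0.06],[[0,0,-0.01],[0,0,0],0.06],[[0,0,-0.05],[0,0,0],0.06],[[0,0,-0.05],[0,0,0],0.06],[[0.01,0.0085,-0.055],[0,0,0],0.06],[[0,0,0],[0,0,0],0.06],[[0,0,0],[0,0,0],0.06]]'
python3 - <<'E'
from h import *
c=bot.calibration("wrist");p,d=bot.read_camera("wrist");cv2.imwrite("pics/w8.png",p[:,:,::-1])
a=cv2.imread("pics/w8.png");cv2.imwrite("pics/w8c.png",cv2.resize(a[80:260,150:350],(660,594),interpolation=cv2.INTER_CUBIC))
E=np.array(c["extrinsics"]);v,u=np.mgrid[:384,:512]
Z=(np.stack([(u-c["cx"])/c["fx"]*d,(v-c["cy"])/c["fy"]*d,d],-1)@E[:3,:3].T+E[:3,3])
r=np.hypot(Z[...,0]-.5817,Z[...,1]-.073)
for n,lo,hi in(("ring",.027,.036),("spigot",.008,.021),("plate",.0565,.062),("door",.07,.085)):
    m=(r>lo)&(r<hi)&(d>0)&(v<240);print(n,np.median(Z[...,2][m]).round(4))
p,d=bot.read_camera("scene");cv2.imwrite("pics/s8.png",cv2.resize(p[145:290,165:365,::-1],None,fx=4,fy=4,interpolation=cv2.INTER_CUBIC))
p,d=bot.read_camera("top");cv2.imwrite("pics/t8.png",p[:,:,::-1])
E
```

```text
t: 14.95
eef_pos: [0.581, 0.0736, 0.0749]
tool_rot: [-0.001, 0.963, -0.271, -0.0]
contact_force: [-8.8, 2.7, 24.1]
gripper_width: 0.699
t: 15.82
eef_pos: [0.5846, 0.0616, 0.2403]
tool_rot: [-0.0, 0.963, -0.271, -0.0]
contact_force: [-0.7, 0.3, -0.2]
gripper_width: 0.698
ring 0.0659
spigot 0.078
plate 0.058
door 0.0549
```

View pics/w8c.png

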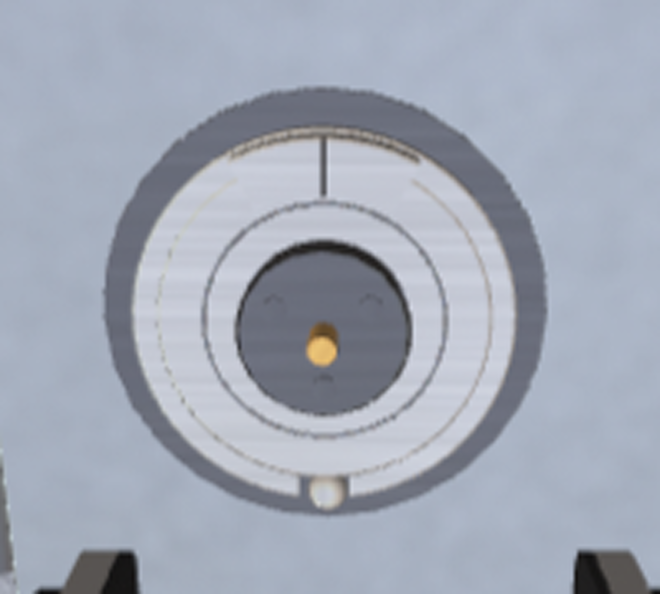

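View pics/s8.png

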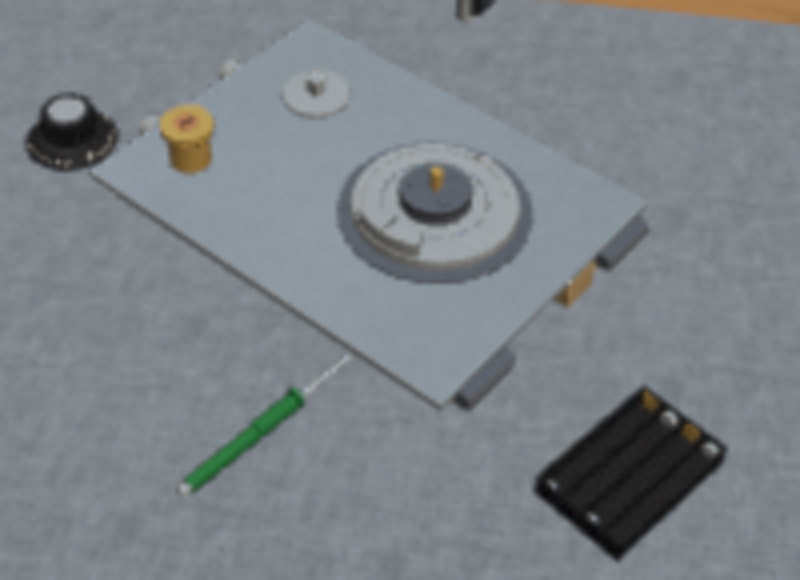

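Ring seated: the depth gives 65.9 mm at its top face, and the pin stands in the notch at (327,490) in the zoomed wrist view. The scene view shows the loose items undisturbed and the gripper well clear.

```bash
python3 - <<'E'
from station import bot
print(bot.hand_in())
E
```

```text
the job is handed in; nothing more can be done
None
```

The ring is turned into register and fully seated, and the job is handed in at about 16 s on the robot's clock.

**What I did:** I straddled the hood with the fingertips and pushed the ring about 178° clockwise until the notch was over the pin. One small corrective push overshot slightly. I then pressed the ring straight down with both fingertips, one either side of the spindle, until it stopped. The last press reached about 24 N, and then I raised the gripper clear.

**Last checks:**
- **Height:** the wrist depth gave the ring's top face at 65.9 mm above the counter, against 66 mm when seated. The fingers travelled about 7.8 mm from contact to a hard stop, close to the 7.5 mm expected.
- **Register:** the pin shows inside the notch. Before pressing, I measured the notch about 0.6° past the pin's centre, roughly 0.5 mm and within the 1.5 mm clearance. I did not re-centre it.
- **Surroundings:** in the last scene view the cylinder, tray, probe and dial look undisturbed, judged by eye only. The gripper's TCP is at 240 mm above the counter, touching nothing.

**Disagreement:** angle readings taken with the hand down on the ring differed by about 2° from those taken from above. I relied on the ones from above.

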